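# Clear the shaker platform and clamp the tube rack

### The job

Get the bench shaker ready to run: with the brush, sweep the three loose jar caps off the shaker's platform into the steel tray beside it (do not touch the caps with the gripper) and put the brush back on the bench. Then slide the clamping bar up until it holds the tube rack snugly against the fixed fence, and lock the bar with its captive screw-knob: push the knob down so that the thread catches and turn it clockwise until it is fully home at its stop. Do not tip the rack or disturb the other things on the bench.

Things in the scene. Friction and masses are not known exactly. Their poses are not given: they have to be found in the camera images.
- shaker: Bench orbital shaker, fixed, still: cream housing 280 x 250 under a platform 300 (x) x 290 (y) whose dark mat is 110 mm above the bench. Origin: centre of its footprint, bench height; x away from the robot side, y left, z up. In its frame: fence 35 high, inner face at x = -133; steel rail 24 wide, 12 high, along x at y = 115; the edge at y = -145 is open, above the tray.
- clamp_bar (a joint): Clamping bar, position v in m along the shaker's -x; 0 = far end (starts 0 to 0.03), 0.171 = rack pinned to the fence. In mm, knob axis at shaker x = 120 - 1000v, y = 115. Carriage 50 x 48 round that axis, top 42 above the mat. Drag 2.5 N, stays where left; push it, or hold the knob and move it. A knob screwed home clamps it to the rail.
- bar_face (a point): Middle of the bar's rubber pressing face, at shaker x = 108 - 1000v (mm), y = -12.5, 20 mm above the mat. The bar is 20 wide, 6 to 34 mm above the mat, and reaches from the carriage to shaker y = -120.
- knob_grip (a point): On the axis of the captive screw-knob, 22 mm above its underside: TCP height for a grasp from above. Black round fluted knob, 40 diameter, 34 tall, axis upright, on the bar's carriage. A spring holds it up with its underside 168 mm above the bench (this point at 190); screwed home it is about 12.5 mm lower, about 3.5 mm clear of the carriage.
- knob_push (a joint): How far the knob is pressed down, m: 0 (sprung up) to 0.0145. The spring takes 5 N at first, 8 N at 12 mm. At 12.4 mm its locking foot meets the rail and the push stiffens: that is deep enough for the thread to catch.
- knob_turn (a joint): Knob angle, rad, clockwise from above, stop at 2.4; starts 0 to 0.35. To catch the thread press the knob down 12 mm while this is under 0.5, then turn it while pressed; from 0.9 the thread holds it down and it can be regripped. Turned without pushing it spins above the thread and must be turned back under 0.5. Takes 0.05 N m, about 0.2 near the stop. Tight above 2.25.
- tube_rack: White tube rack, loose, about 0.45 kg, on the platform a few mm clear of the fence: 70 (x) x 170 (y), top plate 62 high, twelve capped tubes up to 95 high. Origin: centre of its underside; axes as the shaker's. Pinned against the fence its origin is at shaker x = -98 mm.
- brush: Wooden block brush, loose, standing on its bristles on the bench: back 96 (x) x 40 (y), bristles 90 x 34 under it, stiff, 28 long; an upright grip 60 (x) x 22 (y) stands on the back from 44 to 83 mm above the bristle ends. Take the grip from above across its 22 mm. Origin: centre of the bristle ends; z up. About 160 g.
- tray: Steel tray, fixed, open on top: outside 240 (x) x 160 (y) x 50 high, walls and floor 5 thick, below the platform's open right-hand edge, its inner (+y) wall tucked under the platform's overhang. Origin: centre of its underside; axes as the shaker's.
- cap_a: White screw cap of a jar, 32 diameter, 16 tall, 15 g, lying flat on the platform between rack and bar. Origin: centre of its underside. Three alike.
- cap_b: White screw cap of a jar, 32 diameter, 16 tall, 15 g, lying flat on the platform between rack and bar. Origin: centre of its underside. Three alike.
- cap_c: White screw cap of a jar, 32 diameter, 16 tall, 15 g, lying flat on the platform between rack and bar. Origin: centre of its underside. Three alike.
- jar: Bystander, loose: clear specimen jar with a white cap, 60 diameter, 75 tall. Origin: centre of its underside.
- wash_bottle: Bystander, loose: white plastic bottle, 64 diameter, 170 tall. Origin: centre of its underside.
- beaker: Bystander, loose: open glass beaker, 72 diameter, 90 tall. Origin: centre of its underside.
- slide_box: Bystander, loose: flat grey slide box, 85 x 100 x 32. Origin: centre of its underside.
- tip_box: Bystander, loose: box of pipette tips with a clear lid, 100 x 80 x 62. Origin: centre of its underside.
There are look-alikes about, which are no part of the job. Leave any green, pink or red look-alike of the brush alone.

How it is judged:
By the outcome, as a careful person would: the job done as asked, in the order asked, and still so for the second after the job is handed in, with the robot touching nothing.
It also fails if it takes over 72 s, if anything falls off the work surface, if the arm or the gripper's body presses on something with over 40 N, if the wrist force passes 120 N, or if a joint passes its speed limit or range.

### The arm

A 6-joint arm with a two-finger parallel gripper is mounted at the origin on the work surface. World frame = base frame: x ahead of the robot, y to its left, z up, the work surface at z = 0. Lengths are in m, angles in degrees, forces in N, time in s.
With the tool pointing down it reaches from about 0.325 to 0.775 m from the base axis. Payload 9.3 kg.
Tool frame: the origin (TCP) lies between the finger pads, 19 mm behind the fingertips; this is the grasp point; z points along the fingers, y is the line along which they close (so a half turn about z gives the same grasp; the last joint's range is limited). The gripper opens to 85 mm and grips with 20 to 120 N. Pads are 22 mm wide; open, the fingers measure 114 mm over their backs; the gripper's body (76 mm by 85 mm) begins 54 mm behind the grasp point. The pads swing forward as they close: fully open they stand 13 mm farther back than shut.
Start: joints at [-73.029, 14.817, 1.232, 76.415, 0, 81.257], TCP at [0.239, -0.496, 0.25] pointing down, gripper open.
Joint ranges: [-174.27, 174.27], [-52.1, 104.24], [-59.71, 78.15], [-110.17, 111.67], [-87.03, 83.33], [-180, 180]. Speed limits (degrees/s): [127.2, 127.2, 159.86, 180, 180, 180].

### API

Orientations are given as [roll, pitch, yaw] about the fixed x, y, z axes, in that order (R = Rz(yaw) Ry(pitch) Rx(roll)).
In Python, from rig import r gives the robot as it stands.
- The arm moves only by the tool step_arm, never from a script. Its argument "series" is a list of rows, each a list of 4 numbers: the shift along the tool's x, y, z in units of 30 mm (1.0 is 30 mm), then the turn about the tool's z in units of 6 degrees (1.0 is 6 degrees). In form: [[tx, ty, tz, turn], ...]. A call has 1 to 8 rows; each row shifts and turns the commanded pose from where the row before left it, along the tool's axes as they then stand; what a row does not reach is not made up. A row lasts 1/8 s, in which the tool goes at most 62.5 mm and 10.7 degrees, less where a joint would pass 70% of its speed; a pose out of reach is approached as far as the arm can. A call is refused whole if a number of a shift passes 1 or a number of a turn 1, either way. A call with a gripper value outside its range is refused whole. "claw" is the gripper's target within -1 to 1 (fully open at 1, half-way at 0, shut at -1), set as the call begins (left out, the last holds). The fingers move at their own pace and stop on an object; "squeeze" is the grip in N (left out, the last holds). Time passes only in rows, so rows that do not move let the fingers close. It gives the time, the measured TCP pose, the force, the opening and the grip force at its end, in the units of the state.
- r.state(): the state, without advancing time (a new reading comes with each control period).
- r.read_camera(name): name is "scene" or "top" or "wrist"; returns a dict with "frame" (420x560x3 uint8, red, green, blue), "range_z" (420x560 float32, m along the optical axis (not along the pixel's ray), 0 where there is no reading), "intrinsics" (3x3 intrinsics, pixels), "extrinsics" (4x4, takes a point from camera to world coordinates). Camera axes: x right, y down, z forward; pixel columns grow to the right and rows downward; lengths in m; the calibration is good to about 2 mm. A picture is of the moment at which its call begins.
- r.close_job(): hands the job in; it is judged then, once.
The state is a dict: "time": time; "joint_pos": joint angles; "qd": joint speeds; "tau": joint torques, N m; "position": TCP position; "tcp_rot": TCP orientation; "contact_force": force on the tool from outside, world axes, zero at the start; "wrist_torque": the same for the moment, N m; "grip_width": opening from 0.0 (shut) to 1.0 (fully open); "gripper_force": force on a finger pad.
Only numpy, scipy, OpenCV 4.12 (cv2) and the standard library are available. Lean on these libraries where they do the work, as an engineer would, in place of code of your own. Each camera call takes 0.05 s, during which the arm holds its last target. There are 200 camera calls.

## Working session

There is one attempt and no reset: what is moved stays moved. The work goes in short steps, Python scripts to look and compute and a tool call to move; the robot and the scene stay as the last step left them, time stands still between calls to the robot, and variables do not carry over. Pictures are saved under pics/ and viewed, at most 10 in all, crops included, and the job is handed in when it is done.

Besides the shell and the picture viewer there is one more tool, called as name(argument=value, ...) on one line, values as JSON. step_arm: Moves the arm, as the interface text tells. Its arguments: {"type":"object","properties":{"series":{"type":"array","items":{"type":"array","items":{"type":"number"}}},"claw":{"type":"number"},"squeeze":{"type":"number"}},"required":["series"]}

```bash
mkdir -p pics; cat > h.py <<'E'
import numpy as np, cv2
from rig import r
def shot(n,f=None):
    c=r.read_camera(n)
    np.savez('/tmp/%s.npz'%n,**{k:np.array(v) for k,v in c.items()})
    if f: cv2.imwrite('pics/'+f,cv2.cvtColor(c['frame'],cv2.COLOR_RGB2BGR))
    return c
def load(n): return np.load('/tmp/%s.npz'%n)
def cloud(c):
    K=c['intrinsics'];z=c['range_z'];h,w=z.shape
    u,v=np.meshgrid(np.arange(w),np.arange(h))
    P=np.stack([(u-K[0,2])/K[0,0]*z,(v-K[1,2])/K[1,1]*z,z,np.ones_like(z)],-1)
    return (P@c['extrinsics'].T)[...,:3]
E
python3 - <<'E'
from h import *
shot('top','top.png');shot('scene','scene.png')
print(r.state())
E
```

```text
{'time': 0.1, 'joint_pos': array([-7.30296530e+01,  1.48475731e+01,  1.19597700e+00,  7.64146115e+01,
        2.19459559e-03,  8.12559618e+01]), 'qd': array([-0.03461869, -0.11154472,  0.20432715, -0.04310265, -0.03042175,
       -0.10200111]), 'tau': array([ 7.03696787e-03, -5.56691480e+01,  3.45072198e+01,  1.16171371e-02,
       -9.57938028e-05, -1.55834113e-05]), 'position': array([ 0.23857533, -0.49533314,  0.2494391 ]), 'tcp_rot': array([-1.79934896e+02, -1.22340000e-02,  2.57143769e+01]), 'contact_force': array([-0.54938377, -0.71504054,  0.15792591]), 'wrist_torque': array([ 0.01025426, -0.02642971, -0.08166306]), 'gripper_force': 0.0, 'grip_width': 1.0004006966281171}
```

View pics/top.png

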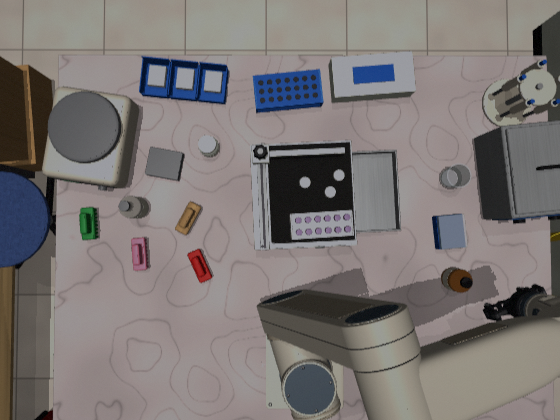

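View pics/scene.png

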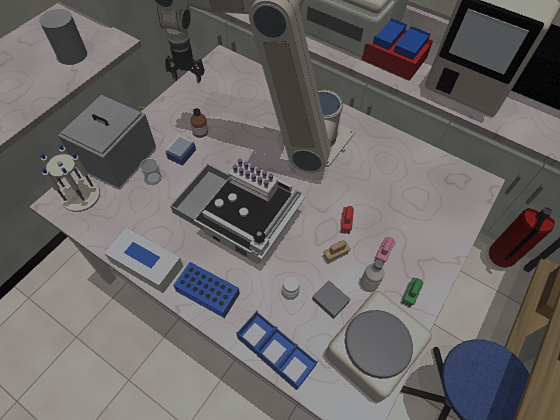

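The top view shows the shaker at about (303,195) px and its knob at (261,152). The caps are at (305,183), (339,175) and (330,192), the rack at (322,225), the tray at (376,190) and the wooden brush at (188,217). The bystanders stand clear of these.

```bash
python3 - <<'E'
from h import *
c=load('top');P=cloud(c);f=c['frame'].astype(int)
print(c['intrinsics'][0,0],c['extrinsics'])
def at(u,v): return P[v,u].round(3)
for n,(u,v) in dict(knob=(261,152),bar=(300,152),ca=(305,183),cb=(339,175),cc=(330,192),mat=(300,200),rack=(322,224),tray=(376,190),brush=(188,217),bench=(230,300),fence=(320,245)).items(): print(n,at(u,v))
z=P[...,2]
# caps
hsv=cv2.cvtColor(c['frame'],cv2.COLOR_RGB2HSV)
m=np.zeros(z.shape,np.uint8);m[160:205,275:350]=1
m&=(c['frame'].min(2)>120).astype(np.uint8)
n,l,s,ce=cv2.connectedComponentsWithStats(m)
for i in range(1,n):
    if s[i,4]>20: q=P[l==i];print('cap',s[i,4],q.mean(0).round(4))
# brush, by color & height, within crop
def rect(n,m):
    q=P[m];(ct,sz,a)=cv2.minAreaRect((q[:,:2]*1000).astype(np.float32));print(n,len(q),np.round(ct),np.round(sz),round(a,1),q[:,2].mean().round(3))
box=np.zeros(z.shape,bool);box[195:240,165:210]=1
print('brush z',np.percentile(z[box],[50,90,95,99]))
rect('brush all',box&(z>.03));rect('grip',box&(z>.07))
b=np.zeros(z.shape,bool);b[205:250,284:362]=1
rect('rack',b&(z>.165)&(z<.178))
b=np.zeros(z.shape,bool);b[130:260,240:410]=1
rect('platform',b&(z>.1)&(z<.116)); rect('shaker',b&(z>.1)); rect('knob',b&(z>.185)&(np.arange(420)[:,None]<170))
rect('bar',b&(z>.137)&(z<.148)&(np.arange(420)[:,None]<170)); rect('tray',b&(z>.04)&(z<.055))
rect('fence',b&(z>.138)&(z<.15)&(np.arange(420)[:,None]>236))
E
```

```text
546.882359657033 [[-8.86395327e-04 -9.99138519e-01  4.14901613e-02  4.24776958e-01]
 [-9.99966354e-01  5.47245070e-04 -8.18487716e-03  1.05220719e-01]
 [ 8.15512076e-03 -4.14960203e-02 -9.99105387e-01  1.65498904e+00]
 [ 0.00000000e+00  0.00000000e+00  0.00000000e+00  1.00000000e+00]]
knob [0.621 0.126 0.204]
bar [0.629 0.019 0.144]
ca [0.544 0.004 0.127]
cb [ 0.567 -0.091  0.127]
cc [ 0.519 -0.066  0.124]
mat [0.498 0.017 0.107]
rack [ 0.429 -0.039  0.167]
tray [ 0.533 -0.219  0.004]
brush [0.45  0.338 0.08 ]
bench [ 0.201  0.223 -0.007]
fence [ 0.372 -0.035  0.147]
cap 85 [ 0.5681 -0.0902  0.1249]
cap 86 [0.5462 0.0066 0.1434]
cap 90 [ 0.5202 -0.0655  0.1255]
brush z [0.00134051 0.04909326 0.0807784  0.08784009]
brush all 453 [417. 245.] [263.  98.] 72.8 0.089
grip 170 [450. 235.] [ 57. 259.] 1.5 0.165
rack 1145 [427. -37.] [ 70. 170.] 3.8 0.171
platform 6507 [513.   9.] [301. 290.] 2.7 0.109
shaker 10770 [513.   9.] [301. 290.] 2.7 0.138
knob 184 [534. 110.] [216.  36.] 12.2 0.422
bar 526 [622.  24.] [255.  51.] 89.4 0.143
tray 339 [ 505. -150.] [278. 257.] 3.1 0.048
fence 362 [375. -22.] [ 13. 228.] 2.6 0.144
```

```bash
cat >> h.py <<'E'
def rect(P,n,m):
    q=P[m&(P[...,2]<.4)];(ct,sz,a)=cv2.minAreaRect((q[:,:2]*1000).astype(np.float32));print(n,len(q),np.round(ct,1),np.round(sz),round(a,1),q.mean(0).round(4))
def plan(*wps, slow=None, start=None):
    """rows for waypoints (x,y,z,yaw); each wp moved at <=29mm and <=6deg per row (optional 5th: max mm per row)"""
    s=r.state();p=np.array(s['position']) if start is None else np.array(start[:3]);yaw=s['tcp_rot'][2] if start is None else start[3]
    out=[]
    for w in wps:
        mm=w[4]/1000 if len(w)>4 else .029
        d=np.array(w[:3])-p;dy=(w[3]-yaw+180)%360-180 if len(w)<6 else w[5]
        n=max(1,int(np.ceil(max(np.linalg.norm(d[:2])/mm,abs(d[2])/mm,abs(dy)/5.9)-1e-6)))
        for i in range(n):
            a=np.radians(yaw);dx,dyy,dz=(np.array(w[:3])-p)/(n-i)
            row=[round(v,2) for v in ((np.cos(a)*dx+np.sin(a)*dyy)/.03,(np.sin(a)*dx-np.cos(a)*dyy)/.03,-dz/.03,-dy/n/6)]
            out.append(row)
            p=p+np.array([np.cos(a)*row[0]+np.sin(a)*row[1],np.sin(a)*row[0]-np.cos(a)*row[1],-row[2]])*.03
            yaw-=row[3]*6
    for i in range(0,len(out),8): print(str(out[i:i+8]).replace(' ',''))
    print('end',p.round(4),round(yaw,2))
E
python3 - <<'E'
from h import *
P=cloud(load('top'));z=P[...,2]
box=np.zeros(z.shape,bool);box[195:240,165:210]=1
rect(P,'brush',box&(z>.03));rect(P,'grip',box&(z>.065))
b=np.zeros(z.shape,bool);b[140:166,245:275]=1
rect(P,'knob',b&(z>.185))
b=np.zeros(z.shape,bool);b[145:162,285:350]=1
rect(P,'bar',b&(z>.137))
b=np.zeros(z.shape,bool);b[130:260,240:410]=1
rect(P,'platform',b&(z>.1))
plan((.47,-.1,.28,110),(.455,.31,.25,146))
E
```

```text
brush 444 [447.2 344.9] [41. 96.] 62.7 [0.447  0.3425 0.0576]
grip 165 [447.5 344.8] [23. 59.] 62.8 [0.4472 0.3439 0.0811]
knob 156 [622.6 129.4] [36. 36.] 13.6 [0.6222 0.1292 0.2005]
bar 416 [628.2 -21.3] [ 21. 165.] 2.6 [ 0.6284 -0.0219  0.143 ]
platform 10688 [512.5   9.1] [301. 290.] 2.7 [0.5109 0.0112 0.1263]
[[np.float64(0.79),np.float64(-0.53),np.float64(-0.06),np.float64(-0.88)],[np.float64(0.84),np.float64(-0.46),np.float64(-0.06),np.float64(-0.88)],[np.float64(0.88),np.float64(-0.38),np.float64(-0.06),np.float64(-0.88)],[np.float64(0.91),np.float64(-0.3),np.float64(-0.06),np.float64(-0.88)],[np.float64(0.93),np.float64(-0.21),np.float64(-0.06),np.float64(-0.88)],[np.float64(0.95),np.float64(-0.13),np.float64(-0.07),np.float64(-0.88)],[np.float64(0.95),np.float64(-0.04),np.float64(-0.06),np.float64(-0.88)],[np.float64(0.95),np.float64(0.05),np.float64(-0.07),np.float64(-0.88)]]
[[np.float64(0.94),np.float64(0.14),np.float64(-0.06),np.float64(-0.88)],[np.float64(0.93),np.float64(0.22),np.float64(-0.07),np.float64(-0.88)],[np.float64(0.9),np.float64(0.31),np.float64(-0.06),np.
[... 763 characters left out ...]
np.float64(0.07),np.float64(-0.4)],[np.float64(0.77),np.float64(0.49),np.float64(0.06),np.float64(-0.4)],[np.float64(0.75),np.float64(0.52),np.float64(0.07),np.float64(-0.4)]]
[[np.float64(0.72),np.float64(0.55),np.float64(0.06),np.float64(-0.4)],[np.float64(0.7),np.float64(0.58),np.float64(0.07),np.float64(-0.4)],[np.float64(0.68),np.float64(0.61),np.float64(0.06),np.float64(-0.4)],[np.float64(0.65),np.float64(0.64),np.float64(0.07),np.float64(-0.4)],[np.float64(0.62),np.float64(0.67),np.float64(0.06),np.float64(-0.4)],[np.float64(0.59),np.float64(0.69),np.float64(0.07),np.float64(-0.4)],[np.float64(0.57),np.float64(0.72),np.float64(0.06),np.float64(-0.4)]]
end [0.4548 0.31   0.25  ] 146.19
```

step_arm(series=[[0.79,-0.53,-0.06,-0.88],[0.84,-0.46,-0.06,-0.88],[0.88,-0.38,-0.06,-0.88],[0.91,-0.3,-0.06,-0.88],[0.93,-0.21,-0.06,-0.88],[0.95,-0.13,-0.07,-0.88],[0.95,-0.04,-0.06,-0.88],[0.95,0.05,-0.07,-0.88]], claw=1)

```text
time: 1.1
position: [0.3545, -0.2967, 0.2648]
tcp_rot: [-180.0, -0.0, 68.1]
contact_force: [-0.0, -0.2, 0.6]
grip_width: 0.998
gripper_force: 0.0
```

step_arm(series=[[0.94,0.14,-0.06,-0.88],[0.93,0.22,-0.07,-0.88],[0.9,0.31,-0.06,-0.88],[0.87,0.39,-0.07,-0.88],[0.83,0.47,-0.06,-0.88],[0.78,0.54,-0.07,-0.88],[0.73,0.62,-0.06,-0.88],[0.68,0.68,-0.07,-0.88]])

```text
time: 2.1
position: [0.4704, -0.0992, 0.2804]
tcp_rot: [-180.0, -0.0, 110.4]
contact_force: [0.1, -0.1, 0.1]
grip_width: 0.998
gripper_force: 0.0
```

```bash
sed -i 's/row=\[round(v,2)/row=[round(float(v),2)/' h.py; python3 - <<'E'
from h import *
print(r.state()['position'],r.state()['tcp_rot'],r.state()['joint_pos'])
plan((.4475,.345,.22,152.7))
E
```

```text
[ 0.4703523  -0.09915915  0.28037685] [-1.79976400e+02 -2.07302907e-02  1.10368384e+02] [-2.19199919e+01  7.58412079e+00 -3.67108079e+00  7.87762055e+01
 -5.43906602e-04  4.77116197e+01]
[[0.88,0.28,0.13,-0.44],[0.87,0.32,0.13,-0.44],[0.86,0.36,0.13,-0.44],[0.84,0.4,0.12,-0.44],[0.82,0.43,0.13,-0.44],[0.8,0.47,0.12,-0.44],[0.77,0.51,0.13,-0.44],[0.75,0.54,0.12,-0.44]]
[[0.72,0.58,0.13,-0.44],[0.7,0.61,0.12,-0.44],[0.67,0.64,0.13,-0.44],[0.64,0.67,0.12,-0.44],[0.61,0.7,0.13,-0.44],[0.57,0.73,0.12,-0.44],[0.54,0.75,0.13,-0.44],[0.5,0.78,0.12,-0.44]]
end [0.4476 0.345  0.2201] 152.61
```

step_arm(series=[[0.88,0.28,0.13,-0.44],[0.87,0.32,0.13,-0.44],[0.86,0.36,0.13,-0.44],[0.84,0.4,0.12,-0.44],[0.82,0.43,0.13,-0.44],[0.8,0.47,0.12,-0.44],[0.77,0.51,0.13,-0.44],[0.75,0.54,0.12,-0.44]])

```text
time: 3.1
position: [0.4591, 0.123, 0.2499]
tcp_rot: [-180.0, -0.0, 131.4]
contact_force: [0.4, -0.2, 0.3]
grip_width: 1.0
gripper_force: 0.0
```

step_arm(series=[[0.72,0.58,0.13,-0.44],[0.7,0.61,0.12,-0.44],[0.67,0.64,0.13,-0.44],[0.64,0.67,0.12,-0.44],[0.61,0.7,0.13,-0.44],[0.57,0.73,0.12,-0.44],[0.54,0.75,0.13,-0.44],[0.5,0.78,0.12,-0.44]])

```text
time: 4.1
position: [0.4484, 0.345, 0.2198]
tcp_rot: [-180.0, -0.0, 152.5]
contact_force: [0.4, 1.0, -0.0]
grip_width: 1.004
gripper_force: 0.0
```

```bash
python3 - <<'E'
from h import *
c=shot('wrist','w1.png');P=cloud(c);z=P[...,2]
s=r.state();print(s['position'],s['tcp_rot'][2])
d=np.hypot(P[...,0]-.447,P[...,1]-.345)<.07
rect(P,'brush',d&(z>.035)&(z<.1));rect(P,'grip',d&(z>.065)&(z<.1))
print(np.percentile(z[d&(z<.12)],[5,50,95,99]))
plan((.4475,.345,.069,152.7))
E
```

```text
[0.44815632 0.34743349 0.21906383] 152.71970226979667
brush 3617 [449.4 345. ] [39. 95.] 61.5 [0.4427 0.3481 0.0599]
grip 1588 [448.8 344.9] [22. 58.] 61.8 [0.4469 0.3456 0.0812]
[-1.46283921e-03  5.69502093e-05  8.22549430e-02  8.32646168e-02]
[[-0.0,-0.01,0.83,0.0],[-0.0,-0.01,0.83,0.0],[-0.0,-0.02,0.84,0.0],[-0.01,-0.01,0.83,0.0],[-0.0,-0.02,0.84,0.0],[-0.01,-0.01,0.83,0.0]]
end [0.4476 0.345  0.0691] 152.72
```

View pics/w1.png

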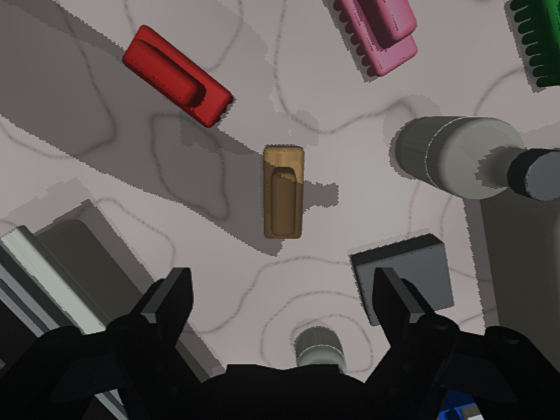

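The wrist view shows the wooden brush at (283,192), with its long axis along the tool's x. The slide box is at (405,280), clear of the fingers.

step_arm(series=[[0,-0.01,0.83,0],[0,-0.01,0.83,0],[0,-0.02,0.84,0],[0,-0.01,0.83,0],[0,-0.02,0.84,0],[0,0,0.83,0]])

```text
time: 4.9
position: [0.4475, 0.3421, 0.0692]
tcp_rot: [-180.0, -0.0, 152.4]
contact_force: [0.9, -0.0, -0.3]
grip_width: 0.998
gripper_force: 0.0
```

step_arm(series=[[0,0,0,0],[0,0,0,0],[0,0,0,0],[0,0,0,0],[0,0,0,0],[0,0,0,0]], claw=-1, squeeze=60)

```text
time: 5.65
position: [0.4482, 0.3426, 0.0712]
tcp_rot: [179.9, 0.1, 152.4]
contact_force: [1.1, -0.1, 5.2]
grip_width: 0.247
gripper_force: 64.4
```

```bash
cat >> h.py <<'E'
def W(x,y,z,yaw=182.7,*a):
    t=np.radians(2.7);c,s=np.cos(t),np.sin(t)
    return (.5125+(x*c-y*s)/1000,.0091+(x*s+y*c)/1000,z,yaw,*a)
def S(p):
    t=np.radians(2.7);c,s=np.cos(t),np.sin(t);d=(np.array(p[:2])-[.5125,.0091])*1000
    return (d@[[c,-s],[s,c]]).round(1)
E
python3 - <<'E'
from h import *
s=r.state();p=s['position']
plan((p[0],p[1],.28,s['tcp_rot'][2]),W(27,52,.28),W(27,52,.2,182.7))
E
```

```text
[[0.0,0.0,-0.87,-0.0],[0.0,0.0,-0.87,-0.0],[0.0,0.0,-0.87,-0.0],[0.0,0.0,-0.87,-0.0],[0.0,0.0,-0.87,-0.0],[0.0,0.0,-0.87,-0.0],[0.0,0.0,-0.87,-0.0],[0.0,0.0,-0.87,-0.0]]
[[-0.63,-0.63,-0.0,-0.46],[-0.6,-0.66,-0.0,-0.46],[-0.57,-0.69,-0.0,-0.46],[-0.53,-0.71,-0.0,-0.46],[-0.5,-0.74,-0.0,-0.46],[-0.46,-0.76,-0.0,-0.46],[-0.43,-0.78,-0.0,-0.46],[-0.39,-0.8,-0.0,-0.46]]
[[-0.35,-0.82,-0.0,-0.46],[-0.31,-0.84,-0.0,-0.46],[-0.27,-0.84,-0.0,-0.46],[-0.0,-0.0,0.89,0.01],[-0.0,-0.0,0.89,0.01],[-0.0,-0.0,0.89,0.01]]
end [0.537  0.0625 0.1999] 182.61
```

step_arm(series=[[0,0,-0.87,0],[0,0,-0.87,0],[0,0,-0.87,0],[0,0,-0.87,0],[0,0,-0.87,0],[0,0,-0.87,0],[0,0,-0.87,0],[0,0,-0.87,0]])

```text
time: 6.65
position: [0.4474, 0.3422, 0.2797]
tcp_rot: [-180.0, -0.0, 152.4]
contact_force: [0.0, 0.3, -3.0]
grip_width: 0.247
gripper_force: 63.1
```

step_arm(series=[[-0.63,-0.63,0,-0.46],[-0.6,-0.66,0,-0.46],[-0.57,-0.69,0,-0.46],[-0.53,-0.71,0,-0.46],[-0.5,-0.74,0,-0.46],[-0.46,-0.76,0,-0.46],[-0.43,-0.78,0,-0.46],[-0.39,-0.8,0,-0.46]])

```text
time: 7.65
position: [0.5121, 0.1376, 0.2789]
tcp_rot: [-180.0, -0.0, 174.6]
contact_force: [0.1, 0.0, -2.1]
grip_width: 0.244
gripper_force: 63.3
```

step_arm(series=[[-0.35,-0.82,0,-0.46],[-0.31,-0.84,0,-0.46],[-0.27,-0.84,0,-0.46],[0,0,0.89,0],[0,0,0.89,0],[0,0,0.89,0],[0,0,0,0]])

```text
time: 8.52
position: [0.5353, 0.0623, 0.1973]
tcp_rot: [180.0, -0.2, -177.2]
contact_force: [-0.2, -1.0, -1.2]
grip_width: 0.244
gripper_force: 63.1
```

```bash
python3 - <<'E'
from h import *
s=r.state();print(s['position'],S(s['position']),s['tcp_rot'],s['grip_width'])
c=shot('wrist','w2.png');P=cloud(c);z=P[...,2]
c=shot('top','t2.png')
plan(W(27,52,.183),W(27,-100,.183,182.7,20),W(27,-164,.183,182.7,12))
E
```

```text
[0.53525933 0.06225624 0.19731393] [25.2 52. ] [ 179.97728736   -0.2382709  -177.20725045] 0.24411203535457507
[[-0.01,0.0,0.56,0.02],[-0.0,-0.63,-0.0,-0.0],[-0.0,-0.63,-0.0,-0.0],[-0.0,-0.63,-0.0,-0.0],[-0.0,-0.63,-0.0,-0.0],[-0.0,-0.64,-0.0,-0.0],[-0.0,-0.63,-0.0,-0.0],[-0.0,-0.64,-0.0,-0.0]]
[[-0.01,-0.63,-0.0,-0.0],[0.0,-0.36,-0.0,-0.0],[0.0,-0.36,-0.0,-0.0],[0.0,-0.35,-0.0,-0.0],[0.0,-0.36,-0.0,-0.0],[0.0,-0.35,-0.0,-0.0],[0.0,-0.36,-0.0,-0.0]]
end [ 0.5473 -0.1535  0.1829] -177.32
```

View pics/w2.png

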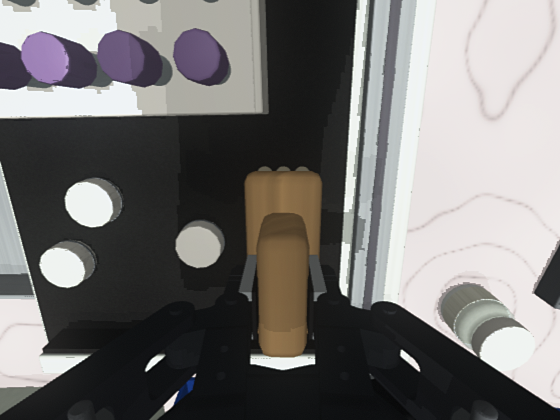

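The wrist view shows the brush square to the platform, with caps at (93,203), (68,263) and (200,244). Next I check the caps against the brush's x extent.

```bash
python3 - <<'E'
from h import *
P=cloud(load('wrist'))
for u,v in((93,203),(68,263),(200,244)):
    q=P[v-6:v+7,u-6:u+7].reshape(-1,3);print(S(q.mean(0)),q[:,2].mean().round(4))
# brush back top extents in shaker frame
m=(P[...,2]>.140)&(P[...,2]<.158)&(np.abs(P[...,0]-.5353)<.07)&(np.abs(P[...,1]-.062)<.021)
q=np.array([S(p) for p in P[m]]);print(np.percentile(q,[1,99],axis=0),P[m][:,2].mean())
E
```

```text
[  4.  -72.2] 0.1268
[ 45.4 -94.6] 0.1302
[32.8 -4.9] 0.1268
[[-20.2    38.478]
 [-20.     63.435]] 0.14097774950152062
```

step_arm(series=[[0,0,0.5,0],[0,-0.63,0,0],[0,-0.63,0,0],[0,-0.63,0,0],[0,-0.63,0,0],[0,-0.63,0,0],[0,-0.63,0,0]])

```text
time: 9.5
position: [0.5421, -0.0525, 0.184]
tcp_rot: [180.0, 0.0, -177.2]
contact_force: [0.0, -0.2, -1.6]
grip_width: 0.244
gripper_force: 63.2
```

```bash
python3 - <<'E'
from h import *
s=r.state();print(s['position'],S(s['position']),s['tcp_rot'],s['contact_force'],s['grip_width'])
shot('wrist','w3.png')
E
```

```text
[ 0.54207125 -0.05247551  0.18404457] [ 26.6 -62.9] [ 1.79996719e+02  6.76002281e-03 -1.77222525e+02] [ 0.02413816 -0.18159004 -1.59738098] 0.2440112483061707
```

View pics/w3.png

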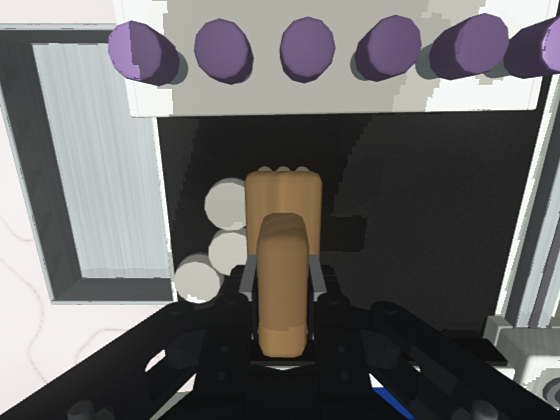

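All three caps are in front of the brush, at (230,203), (228,250) and (198,278), heading for the tray. I keep sweeping.

step_arm(series=[[0,-0.5,0,0],[0,-0.5,0,0],[0,-0.5,0,0],[0,-0.45,0,0],[0,-0.45,0,0],[0,-0.45,0,0],[0,-0.45,0,0],[0,-0.3,0,0]])

```text
time: 10.55
position: [0.5473, -0.1599, 0.1839]
tcp_rot: [-180.0, -0.0, -177.2]
contact_force: [0.6, -0.2, -1.9]
grip_width: 0.246
gripper_force: 63.2
```

```bash
python3 - <<'E'
from h import *
s=r.state();print(s['position'],S(s['position']),s['tcp_rot'],s['contact_force'],s['grip_width'])
shot('wrist','w4.png')
E
```

```text
[ 0.54732187 -0.15985663  0.18392157] [  26.8 -170.4] [-1.79999305e+02 -3.92704364e-03 -1.77227339e+02] [ 0.63719405 -0.20805009 -1.85021327] 0.24592635852065134
```

View pics/w4.png

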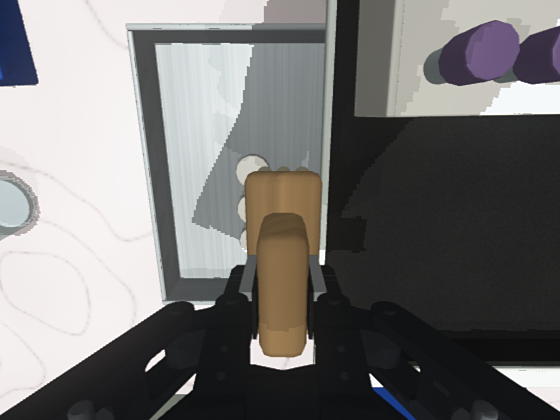

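```bash
python3 - <<'E'
from h import *
s=r.state();p=s['position']
plan((p[0],p[1],.29,s['tcp_rot'][2]),(.4475,.3425,.29,152.5),(.4475,.3425,.085,152.5),(.4475,.3425,.071,152.5,7))
E
```

```text
[[-0.0,0.0,-0.88,-0.0],[-0.0,0.0,-0.89,-0.0],[-0.0,0.0,-0.88,-0.0],[-0.0,0.0,-0.89,-0.0],[0.14,0.94,0.0,0.28],[0.17,0.93,0.0,0.28],[0.19,0.93,0.0,0.28],[0.22,0.92,0.0,0.28]]
[[0.25,0.92,0.0,0.28],[0.28,0.91,0.0,0.28],[0.3,0.9,0.0,0.28],[0.33,0.89,0.0,0.28],[0.35,0.88,0.0,0.28],[0.38,0.87,0.0,0.28],[0.41,0.86,0.0,0.28],[0.43,0.85,0.0,0.28]]
[[0.46,0.83,0.0,0.28],[0.48,0.82,0.0,0.28],[0.5,0.81,0.0,0.28],[0.53,0.79,0.0,0.28],[0.55,0.77,0.0,0.28],[0.57,0.76,0.0,0.28],[0.0,0.0,0.85,0.0],[0.0,0.0,0.86,0.0]]
[[0.0,0.0,0.85,0.0],[0.0,0.0,0.86,0.0],[0.0,0.0,0.85,0.0],[0.0,0.0,0.86,0.0],[0.0,0.0,0.85,0.0],[0.0,0.0,0.86,0.0],[0.0,0.0,0.23,0.0],[0.0,0.0,0.23,0.0]]
end [0.4475 0.3424 0.0711] -207.49
```

step_arm(series=[[0,0,-0.88,0],[0,0,-0.89,0],[0,0,-0.88,0],[0,0,-0.89,0],[0.14,0.94,0,0.28],[0.17,0.93,0,0.28],[0.19,0.93,0,0.28],[0.22,0.92,0,0.28]])

```text
time: 11.6
position: [0.5248, -0.0464, 0.2903]
tcp_rot: [180.0, 0.0, 176.0]
contact_force: [-0.7, 0.1, -1.4]
grip_width: 0.243
gripper_force: 63.2
```

step_arm(series=[[0.25,0.92,0,0.28],[0.28,0.91,0,0.28],[0.3,0.9,0,0.28],[0.33,0.89,0,0.28],[0.35,0.88,0,0.28],[0.38,0.87,0,0.28],[0.41,0.86,0,0.28],[0.43,0.85,0,0.28]])

```text
time: 12.6
position: [0.4801, 0.1774, 0.2903]
tcp_rot: [180.0, 0.0, 162.6]
contact_force: [0.5, -0.3, -2.2]
grip_width: 0.246
gripper_force: 63.3
```

step_arm(series=[[0.46,0.83,0,0.28],[0.48,0.82,0,0.28],[0.5,0.81,0,0.28],[0.53,0.79,0,0.28],[0.55,0.77,0,0.28],[0.57,0.76,0,0.28],[0,0,0.85,0],[0,0,0.86,0]])

```text
time: 13.6
position: [0.4467, 0.3446, 0.2383]
tcp_rot: [180.0, 0.0, 152.6]
contact_force: [0.3, -0.1, -2.3]
grip_width: 0.247
gripper_force: 63.4
```

step_arm(series=[[0,0,0.85,0],[0,0,0.86,0],[0,0,0.85,0],[0,0,0.86,0],[0,0,0.85,0],[0,0,0.84,0],[0,0,0.2,0]])

```text
time: 14.48
position: [0.4461, 0.3437, 0.0783]
tcp_rot: [-179.9, -0.1, 152.6]
contact_force: [0.0, 0.1, -1.5]
grip_width: 0.247
gripper_force: 63.2
```

```bash
python3 - <<'E'
from h import *
s=r.state();print(s['position'],s['tcp_rot'],s['contact_force'])
c=shot('top','t3.png');P=cloud(c)
b=np.zeros(P.shape[:2],bool);b[150:235,350:402]=1
m=(b&(P[...,2]>.013)&(P[...,2]<.035)).astype(np.uint8)
n,l,st,ce=cv2.connectedComponentsWithStats(m)
for i in range(1,n):
    if st[i,4]>15: print(st[i],P[l==i].mean(0).round(3))
cv2.imwrite('pics/t3c.png',cv2.resize(cv2.cvtColor(c['frame'],cv2.COLOR_RGB2BGR)[130:260,235:410],None,fx=4,fy=4,interpolation=cv2.INTER_CUBIC))
E
```

```text
[0.44612531 0.34367645 0.07826319] [-1.79875495e+02 -8.61327374e-02  1.52568467e+02] [ 0.03480717  0.12194051 -1.49546105]
[392 152   7  78 128] [ 0.53  -0.271  0.024]
[360 165  12  22 183] [ 0.575 -0.185  0.021]
[362 189  11  10  91] [ 0.521 -0.188  0.021]
```

View pics/t3c.png

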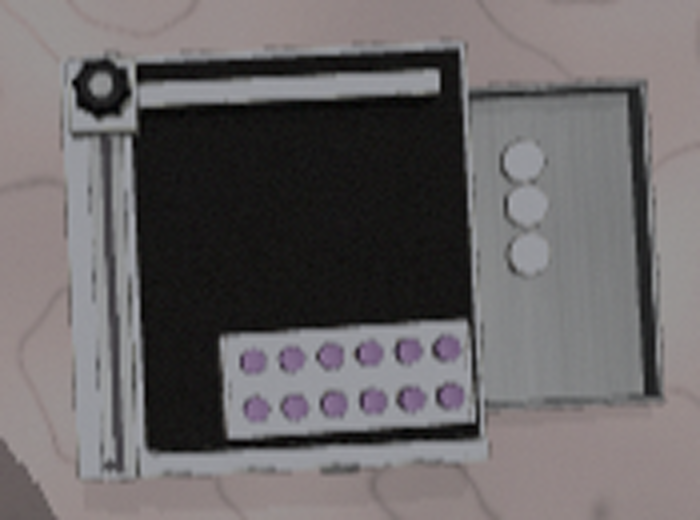

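The crop shows all three caps inside the tray at (522,160), (525,205) and (530,255), with the rack undisturbed. I set the brush down and release it.

step_arm(series=[[0,0,0.13,0],[0,0,0.13,0],[0,0,0,0]])

```text
time: 14.9
position: [0.447, 0.344, 0.072]
tcp_rot: [180.0, 0.0, 152.6]
contact_force: [0.1, -0.5, -1.9]
grip_width: 0.245
gripper_force: 63.3
```

step_arm(series=[[0,0,0,0],[0,0,0,0],[0,0,0,0],[0,0,0,0]], claw=1)

```text
time: 15.4
position: [0.447, 0.344, 0.0719]
tcp_rot: [180.0, 0.0, 152.6]
contact_force: [0.3, 1.3, 0.4]
grip_width: 1.006
gripper_force: 0.0
```

step_arm(series=[[0,0,-0.5,0],[0,0,-0.9,0],[0,0,-0.9,0],[0,0,-0.9,0],[0,0,-0.9,0],[0,0,-0.9,0],[0,0,-0.9,0],[0,0,-0.9,0]])

```text
time: 16.4
position: [0.4467, 0.3439, 0.2779]
tcp_rot: [179.9, 0.0, 152.6]
contact_force: [0.2, -0.8, 0.7]
grip_width: 0.999
gripper_force: 0.0
```

```bash
python3 - <<'E'
from h import *
s=r.state();print(s['position'],s['joint_pos'])
plan((.6224,.1292,.27,272.7))
E
```

```text
[0.44672512 0.34387905 0.27791564] [2.90596059e+01 1.57992249e+01 6.63695796e+00 8.07743618e+01
 1.41259961e-03 5.65033689e+01]
[[-0.4,-0.17,0.01,-0.95],[-0.39,-0.21,0.01,-0.95],[-0.36,-0.25,0.01,-0.95],[-0.34,-0.29,0.01,-0.95],[-0.31,-0.32,0.01,-0.95],[-0.27,-0.35,0.01,-0.95],[-0.24,-0.37,0.01,-0.95],[-0.2,-0.39,0.01,-0.95]]
[[-0.16,-0.41,0.01,-0.95],[-0.12,-0.42,0.01,-0.95],[-0.07,-0.43,0.01,-0.95],[-0.03,-0.44,0.02,-0.95],[0.01,-0.44,0.01,-0.95],[0.06,-0.44,0.02,-0.95],[0.1,-0.43,0.01,-0.95],[0.14,-0.42,0.02,-0.95]]
[[0.18,-0.4,0.01,-0.95],[0.22,-0.38,0.02,-0.95],[0.26,-0.35,0.01,-0.95],[0.29,-0.33,0.02,-0.95],[0.33,-0.29,0.01,-0.95]]
end [0.6223 0.1292 0.2701] 272.26
```

step_arm(series=[[-0.4,-0.17,0.01,-0.95],[-0.39,-0.21,0.01,-0.95],[-0.36,-0.25,0.01,-0.95],[-0.34,-0.29,0.01,-0.95],[-0.31,-0.32,0.01,-0.95],[-0.27,-0.35,0.01,-0.95],[-0.24,-0.37,0.01,-0.95],[-0.2,-0.39,0.01,-0.95]])

```text
time: 17.4
position: [0.5143, 0.2618, 0.2746]
tcp_rot: [180.0, 0.1, -161.7]
contact_force: [-0.2, 0.7, -0.7]
grip_width: 1.001
gripper_force: 0.0
```

step_arm(series=[[-0.16,-0.41,0.01,-0.95],[-0.12,-0.42,0.01,-0.95],[-0.07,-0.43,0.01,-0.95],[-0.03,-0.44,0.02,-0.95],[0.01,-0.44,0.01,-0.95],[0.06,-0.44,0.02,-0.95],[0.1,-0.43,0.01,-0.95],[0.14,-0.42,0.02,-0.95]])

```text
time: 18.4
position: [0.5813, 0.1801, 0.2713]
tcp_rot: [-180.0, 0.0, -116.1]
contact_force: [-0.4, -0.2, -0.7]
grip_width: 0.998
gripper_force: 0.0
```

step_arm(series=[[0.18,-0.4,0.01,-0.95],[0.22,-0.38,0.02,-0.95],[0.26,-0.35,0.01,-0.95],[0.29,-0.33,0.02,-0.95],[0.33,-0.29,0.01,-0.95],[0,0,0,0],[0,0,0,0]])

```text
time: 19.27
position: [0.6222, 0.1296, 0.2685]
tcp_rot: [-180.0, 0.0, -87.9]
contact_force: [-0.4, 0.2, 0.2]
grip_width: 1.005
gripper_force: 0.0
```

```bash
python3 - <<'E'
from h import *
s=r.state();print(s['position'],s['tcp_rot'],s['joint_pos'])
c=shot('wrist','w5.png');P=cloud(c);z=P[...,2]
d=np.hypot(P[...,0]-.622,P[...,1]-.129)<.035
m=d&(z>.193)&(z<.21);rect(P,'knob',m)
q=P[m];print(cv2.minEnclosingCircle((q[:,:2]*1000).astype(np.float32)),S(q.mean(0)))
p=(.6224,.1292)
plan((*p,.19,272.7))
E
```

```text
[0.62223099 0.12959427 0.26853552] [-1.79980842e+02  8.39397479e-03 -8.78686771e+01] [ 4.20346420e+00  2.32684722e+01  1.64186574e+01  8.31307364e+01
  7.69577896e-03 -8.79278559e+01]
knob 2297 [625.5 127.6] [37. 38.] 57.5 [0.6257 0.1258 0.2011]
((625.414794921875, 128.04396057128906), 20.28003692626953) [118.6 111.3]
[[0.01,-0.0,0.87,-0.03],[0.0,-0.0,0.87,-0.03],[0.01,-0.01,0.88,-0.03]]
end [0.6225 0.1291 0.1899] -87.29
```

View pics/w5.png

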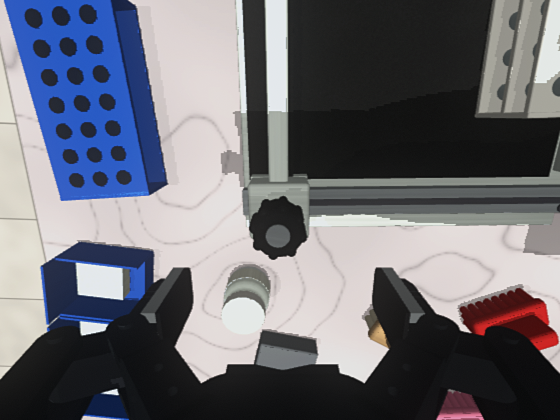

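The wrist view shows the knob at (277,228), between the open fingers and clear of the jar. I descend and grip it.

step_arm(series=[[0.02,-0.03,0.87,0],[0,-0.03,0.87,0],[0,0,0.88,0],[0,0,0,0]])

```text
time: 19.82
position: [0.6231, 0.1292, 0.1879]
tcp_rot: [179.8, -0.0, -87.8]
contact_force: [0.3, 0.3, 0.1]
grip_width: 1.001
gripper_force: 0.0
```

step_arm(series=[[0,0,0,0],[0,0,0,0],[0,0,0,0],[0,0,0,0],[0,0,0,0]], claw=-1, squeeze=50)

```text
time: 20.45
position: [0.6247, 0.1289, 0.19]
tcp_rot: [-179.9, 0.0, -87.8]
contact_force: [1.1, 0.6, 4.3]
grip_width: 0.455
gripper_force: 50.0
```

```bash
python3 - <<'E'
from h import *
s=r.state();print(s['position'],S(s['position']),s['tcp_rot'],s['contact_force'],s['wrist_torque'])
x,y=S(s['position'])
plan(W(x-140,y,s['position'][2],s['tcp_rot'][2],20))
E
```

```text
[0.62472151 0.12886382 0.19000361] [117.7 114.3] [-1.79918920e+02  9.95181902e-03 -8.77501055e+01] [1.11910994 0.60186678 4.26031962] [ 0.08395288 -0.16036936  0.01223643]
[[0.0,0.58,-0.0,-0.0],[0.01,0.58,-0.0,-0.0],[0.0,0.58,-0.0,-0.0],[0.01,0.59,-0.0,-0.0],[0.0,0.58,-0.0,-0.0],[0.01,0.59,-0.0,-0.0],[0.0,0.58,-0.0,-0.0],[0.01,0.59,-0.0,-0.0]]
end [0.4848 0.1222 0.19  ] -87.75
```

step_arm(series=[[0,0.58,0,0],[0.01,0.58,0,0],[0,0.58,0,0],[0.01,0.59,0,0],[0,0.58,0,0],[0.01,0.59,0,0],[0,0.58,0,0],[0.01,0.59,0,0]])

```text
time: 21.45
position: [0.4848, 0.1222, 0.1899]
tcp_rot: [-179.9, 0.0, -87.7]
contact_force: [3.0, 2.5, 4.7]
grip_width: 0.458
gripper_force: 50.8
```

step_arm(series=[[0,0.2,0,0],[0,0.2,0,0],[0,0.15,0,0],[0,0.1,0,0]])

```text
time: 21.95
position: [0.4653, 0.1214, 0.1895]
tcp_rot: [-179.9, 0.0, -87.7]
contact_force: [4.2, 2.5, 4.1]
grip_width: 0.455
gripper_force: 50.8
```

```bash
python3 - <<'E'
from h import *
s=r.state();print(s['position'],S(s['position']),s['tcp_rot'],s['contact_force'],s['wrist_torque'],s['joint_pos'])
E
```

```text
[0.46533403 0.12136503 0.18947541] [-41.8 114.4] [-1.79949283e+02  4.44571909e-03 -8.77493178e+01] [4.18909025 2.47729646 4.11114396] [ 0.33303231 -0.86144253 -0.0094385 ] [ 4.60525717e+00  9.63857068e+00 -1.45917522e+01  6.57188203e+01
  2.35833230e-03 -8.76454220e+01]
```

step_arm(series=[[0,0.08,0,0],[0,0.08,0,0],[0,0.07,0,0]])

```text
time: 22.32
position: [0.458, 0.121, 0.1894]
tcp_rot: [-180.0, -0.0, -87.7]
contact_force: [4.0, 1.4, 4.7]
grip_width: 0.454
gripper_force: 50.7
```

step_arm(series=[[0,0.05,0,0],[0,0,0,0]])

```text
time: 22.58
position: [0.4576, 0.121, 0.1898]
tcp_rot: [-179.9, 0.0, -87.7]
contact_force: [8.5, 1.8, 5.6]
grip_width: 0.458
gripper_force: 50.9
```

step_arm(series=[[0,0.04,0,0],[0,0,0,0]])

```text
time: 22.82
position: [0.4574, 0.121, 0.1902]
tcp_rot: [-179.7, 0.0, -87.8]
contact_force: [12.8, 1.7, 4.8]
grip_width: 0.454
gripper_force: 51.0
```

step_arm(series=[[0,0.02,0.12,0],[0,0,0.12,0],[0,0,0.12,0],[0,0,0.08,0],[0,0,0,0]])

```text
time: 23.45
position: [0.4574, 0.121, 0.1778]
tcp_rot: [-179.6, 0.0, -87.8]
contact_force: [11.6, 2.1, 11.1]
grip_width: 0.455
gripper_force: 52.0
```

```bash
python3 - <<'E'
from h import *
s=r.state();print(s['position'],S(s['position']),s['tcp_rot'],s['contact_force'],s['wrist_torque'])
E
```

```text
[0.45740914 0.12101433 0.17776944] [-49.8 114.4] [-1.79626156e+02  7.48551635e-03 -8.77582727e+01] [11.60019125  2.09997684 11.09717624] [ 0.37325883 -2.3375305   0.03112933]
```

step_arm(series=[[0,0,0.04,0],[0,0,0,0]])

```text
time: 23.7
position: [0.4575, 0.121, 0.1774]
tcp_rot: [-179.6, 0.0, -87.8]
contact_force: [8.9, 1.9, 20.0]
grip_width: 0.456
gripper_force: 52.8
```

step_arm(series=[[0,0,0.04,0],[0,0,0,0]])

```text
time: 23.95
position: [0.4575, 0.121, 0.1771]
tcp_rot: [-179.5, 0.0, -87.8]
contact_force: [5.7, 0.1, 29.5]
grip_width: 0.454
gripper_force: 53.6
```

The push stiffened at 12.4 mm or deeper. Now I turn clockwise while pressing.

step_arm(series=[[0,0,0,0.8],[0,0,0,0.9],[0,0,0,0.9],[0,0,0,0.9],[0,0,0,0.9],[0,0,0,0.9],[0,0,0,0.9],[0,0,0,0.9]])

```text
time: 24.95
position: [0.4573, 0.1212, 0.1771]
tcp_rot: [-179.7, 0.3, -130.5]
contact_force: [5.1, 1.2, 30.1]
grip_width: 0.452
gripper_force: 53.5
```

```bash
python3 - <<'E'
from h import *
s=r.state();print(s['position'],S(s['position']),s['tcp_rot'],s['contact_force'],s['wrist_torque'])
E
```

```text
[0.45731687 0.121162   0.1770861 ] [-49.8 114.5] [-179.66589993    0.34280062 -130.51866674] [ 5.06037991  1.24833581 30.14090348] [ 0.45870515 -0.90000186  0.06422533]
```

step_arm(series=[[0,0,0,0.9],[0,0,0,0.9],[0,0,0,0.9],[0,0,0,0.9],[0,0,0,0.9],[0,0,0,0.9],[0,0,0,0.9],[0,0,0,0.9]])

```text
time: 25.95
position: [0.4572, 0.1213, 0.1771]
tcp_rot: [180.0, 0.5, -173.7]
contact_force: [5.1, 2.9, 29.1]
grip_width: 0.452
gripper_force: 53.4
```

step_arm(series=[[0,0,0,0.8],[0,0,0,0.8],[0,0,0,0.8],[0,0,0,0.8],[0,0,0,0]])

```text
time: 26.58
position: [0.4573, 0.1214, 0.1771]
tcp_rot: [179.8, 0.4, 167.2]
contact_force: [4.9, 2.0, 30.1]
grip_width: 0.454
gripper_force: 53.5
```

```bash
python3 - <<'E'
from h import *
s=r.state();print(s['position'],S(s['position']),s['tcp_rot'],s['contact_force'],s['wrist_torque'],s['joint_pos'])
E
```

```text
[0.45726487 0.12143044 0.1770684 ] [-49.9 114.8] [179.81629241   0.44142987 167.19352541] [ 4.9327274   2.01580598 30.14653942] [ 0.73008678 -0.96850683 -0.02136023] [ 4.66911227e+00  9.07931007e+00 -1.72022671e+01  6.32422007e+01
  4.26691313e-02  1.74750565e+01]
```

step_arm(series=[[0,0,0,0.7],[0,0,0,0.7],[0,0,0,0.7],[0,0,0,0]])

```text
time: 27.08
position: [0.4573, 0.1215, 0.1771]
tcp_rot: [179.7, 0.4, 154.6]
contact_force: [5.0, 4.5, 28.8]
grip_width: 0.453
gripper_force: 53.5
```

```bash
python3 - <<'E'
from h import *
s=r.state();print(s['tcp_rot'],s['contact_force'],s['wrist_torque'],s['joint_pos'][5])
E
```

```text
[179.71683417   0.39222064 154.60415629] [ 4.975245    4.47236267 28.80251859] [ 0.77783771 -0.95680983 -0.10258763] 30.066328045270115
```

step_arm(series=[[0,0,0,0.7],[0,0,0,0.7],[0,0,0,0]])

```text
time: 27.45
position: [0.4574, 0.1215, 0.1771]
tcp_rot: [179.7, 0.4, 146.2]
contact_force: [6.2, 4.1, 29.6]
grip_width: 0.456
gripper_force: 53.5
```

```bash
python3 - <<'E'
from h import *
s=r.state();print(s['tcp_rot'],s['contact_force'],s['wrist_torque'],s['joint_pos'][5])
E
```

```text
[179.65824534   0.35508475 146.23636911] [ 6.17807523  4.12207565 29.56097566] [ 0.74809273 -1.05043273  0.31530645] 38.43724964406863
```

step_arm(series=[[0,0,0,0.5],[0,0,0,0.5],[0,0,0,0]])

```text
time: 27.82
position: [0.4574, 0.1214, 0.1769]
tcp_rot: [179.7, 0.3, 140.3]
contact_force: [5.8, 2.0, 27.2]
grip_width: 0.454
gripper_force: 53.7
```

```bash
python3 - <<'E'
from h import *
s=r.state();print(s['tcp_rot'],s['contact_force'],s['wrist_torque'],s['joint_pos'][5])
E
```

```text
[179.650827     0.32933591 140.31042889] [ 5.75364213  2.01207934 27.23242989] [ 0.50814297 -1.29526584  1.01084917] 44.36646038463443
```

step_arm(series=[[0,0,0,0.4],[0,0,0,0.4],[0,0,0,0]])

```text
time: 28.2
position: [0.4566, 0.1225, 0.1766]
tcp_rot: [179.6, 0.1, 135.6]
contact_force: [2.8, 8.4, 26.5]
grip_width: 0.455
gripper_force: 54.2
```

```bash
python3 - <<'E'
from h import *
s=r.state();print(s['tcp_rot'],s['contact_force'],s['wrist_torque'],s['joint_pos'][5])
E
```

```text
[1.79584403e+02 1.27846266e-01 1.35567943e+02] [ 2.78719679  8.40420665 26.50259201] [ 1.71786297 -0.66317643  1.01440219] 49.15578507029727
```

Torque has saturated near 1 N·m, so the knob is at its stop. I relax the press, release and lift.

step_arm(series=[[0,0,-0.07,0],[0,0,0,0]])

```text
time: 28.45
position: [0.4564, 0.1225, 0.1773]
tcp_rot: [179.7, 0.1, 135.6]
contact_force: [9.0, 10.7, 9.7]
grip_width: 0.451
gripper_force: 52.8
```

step_arm(series=[[0,0,0,0],[0,0,0,0],[0,0,0,0],[0,0,0,0],[0,0,0,0]], claw=1)

```text
time: 29.08
position: [0.4546, 0.1209, 0.1758]
tcp_rot: [-180.0, -0.0, 135.4]
contact_force: [0.2, -0.4, 0.6]
grip_width: 0.995
gripper_force: 0.0
```

step_arm(series=[[0,0,-0.4,0],[0,0,-0.8,0],[0,0,-0.9,0],[0,0,-0.9,0],[0,0,-0.6,0],[0,0,0,0]])

```text
time: 29.82
position: [0.4552, 0.121, 0.2855]
tcp_rot: [179.9, 0.1, 135.5]
contact_force: [0.5, 0.1, -0.6]
grip_width: 0.999
gripper_force: 0.0
```

```bash
python3 - <<'E'
from h import *
s=r.state();print(s['position'],s['tcp_rot'],s['joint_pos'][:2])
c=shot('wrist','w6.png');P=cloud(c);z=P[...,2]
d=np.hypot(P[...,0]-.457,P[...,1]-.121)<.035
m=d&(z>.175)&(z<.21);rect(P,'knob',m);print('top z',np.percentile(z[m],[50,90]))
E
```

```text
[0.45523272 0.12097352 0.2855305 ] [1.79868742e+02 1.13985246e-01 1.35454466e+02] [4.65899391 6.43786772]
knob 1877 [458.2 121. ] [37. 37.] 67.4 [0.4565 0.1224 0.1884]
top z [0.18919469 0.19094822]
```

View pics/w6.png

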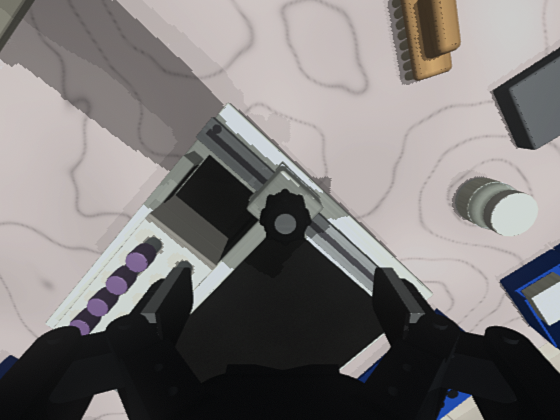

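The wrist view shows the knob at (285,222) on the carriage, holding down with its top at 189.5 mm, and the brush standing at (432,40). I do a last check of the rack against the fence and of the tray.

```bash
python3 - <<'E'
from h import *
c=shot('top');P=cloud(c);z=P[...,2]
b=np.zeros(z.shape,bool);b[190:255,284:362]=1
rect(P,'rack',b&(z>.165)&(z<.178)); 
b[:]=0;b[165:240,285:350]=1;rect(P,'bar',b&(z>.139)&(z<.148)&(P[...,0]>.44))
b[:]=0;b[150:235,355:388]=1;m=(b&(z>.013)&(z<.035));rect(P,'caps',m)
q=P[m];print(len(q))
cv2.imwrite('pics/t7.png',cv2.resize(cv2.cvtColor(c['frame'],cv2.COLOR_RGB2BGR)[130:270,160:420],None,fx=3,fy=3,interpolation=cv2.INTER_CUBIC))
E
```

```text
rack 1139 [416.4 -37.2] [ 70. 170.] 2.6 [ 0.4163 -0.0354  0.1712]
bar 321 [461.4 -30.5] [ 20. 162.] 2.6 [ 0.4615 -0.0311  0.1432]
caps 330 [ 526.4 -200.5] [235.  96.] 0.2 [ 0.5598 -0.189   0.0201]
330
```

View pics/t7.png

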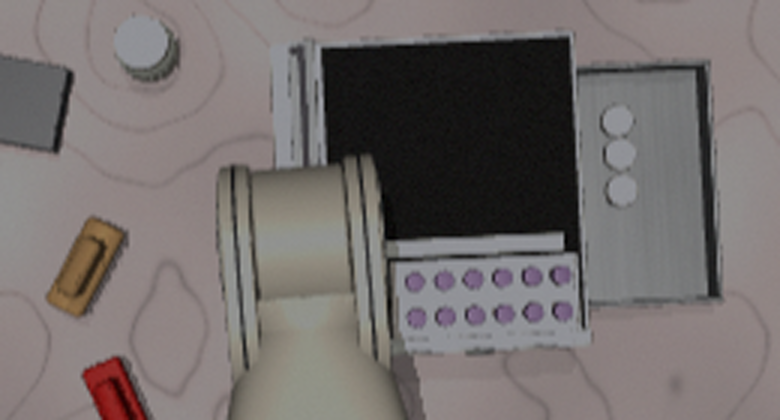

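The rack is at shaker x = -98 mm and square to the fence. The bar face is at -63 mm, flush with the rack. The caps are in the tray at (618,120), (620,155) and (622,190), and the brush stands on the bench at (88,265).

```bash
python3 -c "
from rig import r
print(r.close_job())"
```

```text
the job is handed in; nothing more can be done
None
```

The job is handed in at about 30 s of the 72 s limit: the three caps are in the tray, the brush is back on the bench, the rack is held against the fence by the bar, and the knob is screwed down to its stop.

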